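Start and tighten the wing nut of a wire-forming jig

TASK

The wing nut that clamps the strap of one wire-forming jig has not caught its thread and only sits on top of it. Turn it back (anticlockwise from above) until it drops into its thread, keep it down and turn it forward (clockwise) until it stops, then let go. Leave the round star knob on the other jig as it is.

Things in the scene. Friction and masses are not known exactly. Their poses are not given: they have to be found in the camera images.
- wing_grip (a point): Centre of the wing nut's grip, on the stud axis: a grey cast aluminium upright bar (two wings) 56 long, 12 thick, 28 mm tall, point half-way up, on a hub 32 mm across and 14 tall. x along the wings, y across the 12 mm, z up. It is 57 mm above the table while the nut rides on its thread, 51 once dropped in (the brass collar under the hub is then hidden). The nut cannot come off.
- wing_nut (a joint): Turn of the nut, rad, growing clockwise from above (forward); 0 = wings along the jig's length. Starts at 0.2 to 0.5, riding high. Turned back below -0.09 (stop at -0.40) it can drop 6 mm: by its own 80 g if loose, moved down along with the fingers (to a firm seat) if held. Then forward, held down by the thread, to a stop at 0.85. Forward without dropping it stops there too, but high. Friction 0.03 Nm.
- jig_wing: The jig that carries the wing nut: hardwood block 120 (x) x 80 (y) x 16 mm screwed to the table, origin at the middle of its underside. The stud stands at x = -22 mm, y = 0, on a dark steel strap whose top is 22 mm above the table. Its upright forming pins, 30 mm high, are 44 mm or more from the stud. It may be the left or the right one of the two jigs.
- star_knob (a joint): Turn of the black five-lobed round knob, 51 mm across, its top 54 mm above the table, on the other jig of the same size; rad, 0 at the start. To be left alone. The middles of the two jigs are at least 0.23 m apart.

How it is judged (in metres and radians):
On the way:
1. the wing nut has dropped into its thread (grip centre lower than 53.5 mm) (height (world z) of wing_grip below 0.0535 m), for 0.1 s.
At the end, for the whole second after the job is handed in: The wing nut is down in its thread (grip centre lower than 53.5 mm above the table), turned forward to within 0.2 rad of its stop (joint above 0.65), and at rest (value of joint wing_nut above 0.65 rad and height (world z) of wing_grip below 0.0535 m and velocity of joint wing_nut between -0.1 and 0.1 rad/s); the robot touches nothing.
It fails at once if the star knob on the other jig is turned by more than 0.2 rad (value of joint star_knob above 0.2 rad or value of joint star_knob below -0.2 rad).
It also fails if it takes over 32 s, if anything falls off the work surface, if the arm or the gripper's body presses on something with over 40 N, if the wrist force passes 120 N, or if a joint passes its speed limit or range.

ROBOT

A 7-joint arm with a two-finger parallel gripper is mounted at the origin on the work surface. World frame = base frame: x ahead of the robot, y to its left, z up, the work surface at z = 0. Lengths are in mm, angles in rad, forces in N, time in s.
With the tool pointing down it reaches from about 400 to 875 mm from the base axis. Payload 19.3 kg.
Tool frame: the origin (TCP) lies at the very end of the fingers, on their centre line; the grasp point (between the pads) lies 19 mm behind it (grip_point_offset is the z of the grasp point in the tool frame, in mm); z points along the fingers, x is the direction in which the jaws open and shut, and the axes are right-handed (so a half turn about z gives the same grasp; the last joint's range is limited). The gripper opens to 85 mm and grips with 20 to 120 N. Pads are 22 mm wide; open, the fingers measure 114 mm over their backs; the gripper's body (76 mm by 85 mm) begins 54 mm behind the grasp point. The pads swing forward as they close: fully open they stand 13 mm farther back than shut.
Start: joints at [-1.204, 0.521, -0.036, 1.599, 0.021, 1.021, -0.113], TCP at [264.418, 566.302, 231.291] pointing down, gripper open.
Joint ranges: [-2.91, 2.91], [-0.3, 2.13], [-1.5, 1.42], [0.17, 2.43], [-1.26, 4.41], [0.16, 1.93], [-2.52, 2.52]. Speed limits (rad/s): [1.89, 1.89, 2.39, 2.39, 3.01, 3.01, 3.01].

INTERFACE

Orientations are given as a 3x3 rotation matrix whose columns are the frame's x, y, z axes.
In Python, from workcell import movep, movel, goto_joints, open_gripper, clamp, wait, inverse_kinematics, read_state, camera, PlanningError, finish_job, grip_point_offset gives the robot as it stands. Calls block until the motion is done:
- movep(position, orientation): joint-space move of the TCP to a pose.
- movel(position, frame=None, max_speed=150, guard=None): straight line of the TCP; frame=None keeps the orientation; max_speed is the mean speed in mm/s. With guard (N) it stops when the force on the tool has changed by that much, and returns True; else False.
- goto_joints(angles): joint-space move.
- open_gripper() and clamp(): open the fingers fully, or close them until they stop; the grip force is fixed at half the most.
- wait(seconds).
- inverse_kinematics(position, orientation): joint angles nearest the present ones, or None.
- read_state(): the state.
- camera(name): name is "side" or "top"; returns a dict with "image" (480x640x3 uint8, blue, green, red), "range_z" (480x640 float32, mm along the optical axis (not along the pixel's ray), 0 where there is no reading), "fx", "fy", "cx", "cy" (pixels), "cam_to_world" (4x4, takes a point from camera to world coordinates). Camera axes: x right, y up, looking along -z (the intrinsics and any distortion apply to the point x, -y, -z); pixel columns grow to the right and rows downward; lengths in mm; the calibration is good to about 2 mm. A picture is of the moment at which its call begins.
A pose or a line that the arm cannot do raises PlanningError and nothing moves.
- finish_job(): hands the job in, once; it reports no verdict.
The state is a dict: "time": time; "qpos": joint angles; "qvel": joint speeds; "joint_efforts": joint torques, N m; "eef_pos": TCP position; "tool_rot": TCP orientation; "ft_force": force on the tool from outside, world axes, zero at the start; "torque": the same for the moment, N m; "finger_gap": finger opening in mm.
Only numpy, scipy, OpenCV 4.12 (cv2) and the standard library are available. Lean on these libraries where they do the work, as an engineer would, in place of code of your own. Each camera call takes 0.05 s, during which the arm holds its last target.

## Working session

There is one attempt and no reset: what is moved stays moved. The work goes in short steps, each a Python script; the robot and the scene stay as the last script left them, time stands still between calls to the robot, and variables do not carry over. Pictures are saved under pics/ and viewed, and the job is handed in when it is done.

```bash
mkdir -p pics
python3 - <<'E'
from workcell import *
import cv2,numpy as np
for n in("top","side"):
    c=camera(n); cv2.imwrite(f"pics/{n}0.png",c["image"]); np.savez(f"{n}0.npz",**c)
    print(n,c["fx"],c["fy"],c["cx"],c["cy"],[k for k in c]); print(np.round(c["cam_to_world"],3))
s=read_state(); print(s["time"],s["finger_gap"],s["tool_rot"],grip_point_offset)
E
```

```text
top 456.5268382992378 456.5268382992378 320.8559231494005 242.75361316009645 ['image', 'range_z', 'fx', 'fy', 'cx', 'cy', 'cam_to_world']
[[-6.00000e-03  9.92000e-01 -1.29000e-01  4.63790e+02]
 [-1.00000e+00 -6.00000e-03 -1.00000e-03 -2.21710e+01]
 [-2.00000e-03  1.29000e-01  9.92000e-01  7.59756e+02]
 [ 0.00000e+00  0.00000e+00  0.00000e+00  1.00000e+00]]
side 575.9616391695484 575.9616391695484 317.53001183663184 239.2632992175085 ['image', 'range_z', 'fx', 'fy', 'cx', 'cy', 'cam_to_world']
[[-7.46000e-01  3.89000e-01 -5.41000e-01  1.24743e+02]
 [-6.66000e-01 -4.53000e-01  5.93000e-01  4.58646e+02]
 [-1.40000e-02  8.03000e-01  5.96000e-01  5.41738e+02]
 [ 0.00000e+00  0.00000e+00  0.00000e+00  1.00000e+00]]
0.1 85.25811562397253 [[ 4.23032998e-01  9.06114210e-01 -3.47153057e-04]
 [ 9.06113757e-01 -4.23033135e-01 -9.09398710e-04]
 [-9.70876340e-04  7.01455023e-05 -9.99999526e-01]] -18.700000000000003
```

View pics/top0.png

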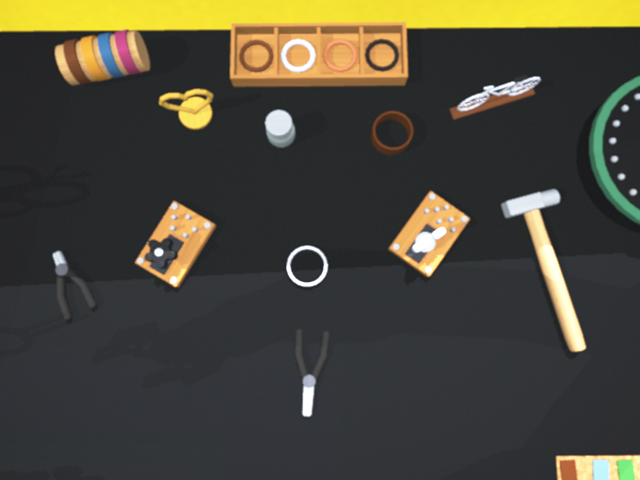

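View pics/side0.png

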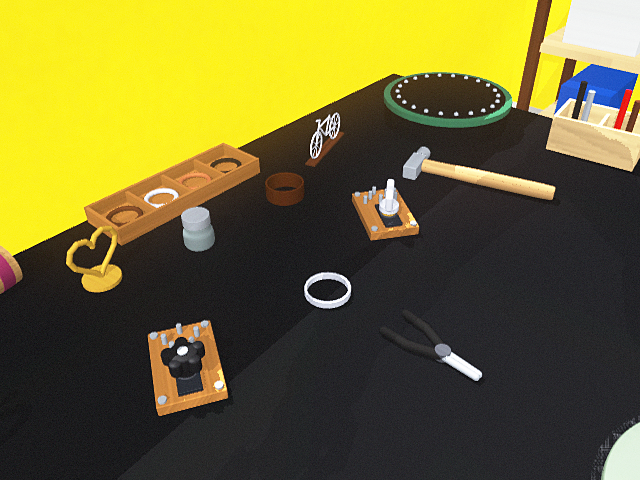

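The wing nut is on the right jig, at about (427,240) in the top view and (390,205) in the side view. The star knob is on the left jig, at (160,250) in the top view. I'll enlarge both views and use the depth data.

```bash
cat > h.py <<'E'
import numpy as np,cv2
def cloud(c):
    z=np.asarray(c["range_z"],float); v,u=np.mgrid[0:480,0:640]
    X=(u-c["cx"])/c["fx"]*z; Y=-(v-c["cy"])/c["fy"]*z
    P=np.stack([X,Y,-z,np.ones_like(z)],-1)@np.asarray(c["cam_to_world"]).T
    P[z<=0]=np.nan
    return P[...,:3]
def crop(c,u,v,w,h,s,name):
    im=c["image"][v:v+h,u:u+w]; cv2.imwrite(name,cv2.resize(im,None,fx=s,fy=s,interpolation=cv2.INTER_CUBIC))
E
python3 - <<'E'
from h import *
t=np.load("top0.npz"); s=np.load("side0.npz")
crop(t,380,180,100,100,6,"pics/tc.png"); crop(s,340,165,90,80,7,"pics/sc.png")
for c,b in((t,(380,180,100,100)),(s,(340,165,90,80))):
    P=cloud(c)[b[1]:b[1]+b[3],b[0]:b[0]+b[2]].reshape(-1,3)
    for lo,hi in((-3,5),(12,19),(19,27),(30,43),(45,80),(60,80)):
        m=(P[:,2]>lo)&(P[:,2]<hi)
        if lo<5 and lo>-5: print("table z",np.median(P[m,2])); continue
        Q=P[m]
        if len(Q)<5: print(lo,len(Q)); continue
        r=cv2.minAreaRect(Q[:,:2].astype(np.float32)); print(lo,hi,len(Q),Q.mean(0).round(1),r)
E
```

```text
table z 0.8700170810703298
12 19 2446 [ 578.2 -200.7   16.6] ((576.2210083007812, -200.03216552734375), (80.25199127197266, 120.84031677246094), 53.32110595703125)
19 27 500 [ 566.7 -190.9   21.7] ((576.0857543945312, -199.46383666992188), (75.97024536132812, 116.43820190429688), 53.43854904174805)
30 43 118 [ 581.1 -200.9   35.5] ((584.6002807617188, -201.23858642578125), (54.38591003417969, 82.86597442626953), 38.011863708496094)
45 80 346 [ 557.8 -186.    64.4] ((557.2212524414062, -186.93710327148438), (25.518369674682617, 55.172508239746094), 19.001066207885742)
60 80 261 [ 558.1 -186.4   68.9] ((558.2667846679688, -186.56546020507812), (11.942164421081543, 56.76190185546875), 33.40666961669922)
table z -1.456599171993446
12 19 1401 [ 572.6 -197.8   14.7] ((596.0540771484375, -237.75408935546875), (120.13159942626953, 232.73309326171875), 27.72534942626953)
19 27 388 [ 574.7 -217.7   21.8] ((594.023681640625, -242.04354858398438), (84.59630584716797, 198.26795959472656), 30.206884384155273)
30 43 151 [ 553.7 -180.1   36.9] ((573.0418701171875, -194.62899780273438), (31.109039306640625, 77.33438110351562), 57.98163604736328)
45 80 224 [ 552.2 -177.2   62.6] ((556.9722900390625, -184.2273406982422), (11.888716697692871, 56.415775299072266), 33.5947151184082)
60 80 156 [ 554.9 -181.4   66.8] ((556.990478515625, -184.76541137695312), (11.760259628295898, 55.601226806640625), 32.79521179199219)
```

View pics/tc.png

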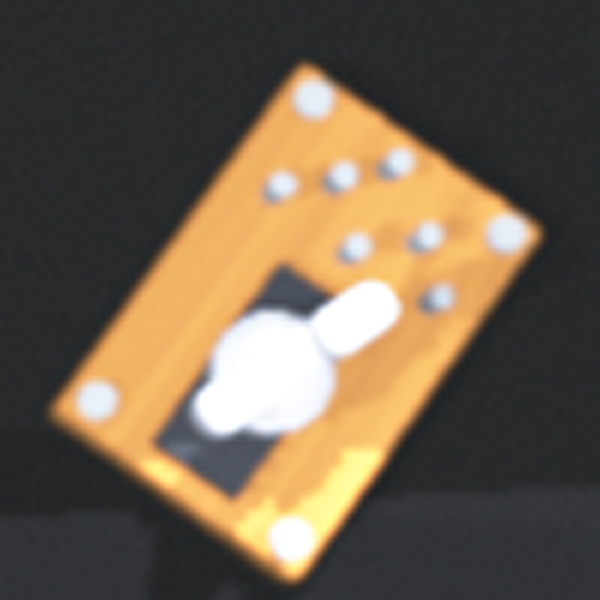

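View pics/sc.png

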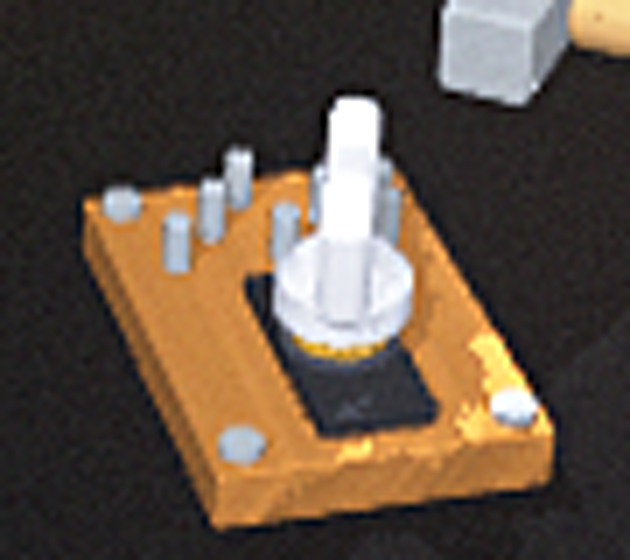

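The depth fits from the two cameras agree:
- **Stud:** about (558, -186).
- **Jig yaw:** about -36.7°.
- **Wings:** about -56.6°, which puts the joint near 0.35.
- **Height:** the top is near 71 mm and the collar is visible, so the nut is riding high.

Next I'll plan the grasp and check the wrist range.

```bash
cat >> h.py <<'E'
def R(deg):
    a=np.radians(deg); x=np.array([np.cos(a),np.sin(a),0]); z=np.array([0,0,-1.]); return np.stack([x,np.cross(z,x),z],1)
E
python3 - <<'E'
from h import *; from workcell import *
for off in (0,180,-180):
  for z in(47,140):
    for y in (33.4,70,5):
        q=inverse_kinematics([558,-186,z],R(y+off)); print(off,z,y,None if q is None else np.round(q,3))
E
```

```text
0 47 33.4 [ 0.092  0.725  0.187  1.832 -0.219  0.604  0.996]
0 47 70 [ 0.157  0.717  0.093  1.829 -0.108  0.601  1.537]
0 47 5 [ 0.034  0.737  0.272  1.836 -0.32   0.612  0.59 ]
0 140 33.4 [-0.071  0.617  0.426  1.798 -0.34   0.799  1.108]
0 140 70 [-0.006  0.6    0.328  1.794 -0.259  0.789  1.674]
0 140 5 [-0.114  0.632  0.493  1.8   -0.396  0.809  0.663]
180 47 33.4 [-0.386  1.027  1.006  1.856 -1.101  0.945 -1.404]
180 47 70 [-0.192  0.829  0.626  1.847 -0.727  0.709 -1.064]
180 47 5 [-0.386  1.027  1.006  1.856 -1.101  0.945 -1.899]
180 140 33.4 [-0.468  0.989  1.221  1.816 -1.037  1.147 -1.433]
180 140 70 [-0.255  0.702  0.724  1.807 -0.597  0.865 -1.165]
180 140 5 [-0.468  0.989  1.221  1.816 -1.037  1.147 -1.929]
-180 47 33.4 [-0.386  1.027  1.006  1.856 -1.101  0.945 -1.404]
-180 47 70 [-0.192  0.829  0.626  1.847 -0.727  0.709 -1.064]
-180 47 5 [-0.386  1.027  1.006  1.856 -1.101  0.945 -1.899]
-180 140 33.4 [-0.468  0.989  1.221  1.816 -1.037  1.147 -1.433]
-180 140 70 [-0.255  0.702  0.724  1.807 -0.597  0.865 -1.165]
-180 140 5 [-0.468  0.989  1.221  1.816 -1.037  1.147 -1.929]
```

Run:
```python
from h import *; from workcell import *
movep([558,-186,140],R(33.4)); s=read_state(); print(s["time"],np.round(s["eef_pos"],1),np.round(s["qpos"],3))
for n in ("top","side"):
    c=camera(n); cv2.imwrite(f"pics/{n}1.png",c["image"])
g=movel([558,-186,47.5],max_speed=100,guard=12); s=read_state(); print(g,s["time"],np.round(s["eef_pos"],1),np.round(s["ft_force"],1))
c=camera("side"); crop(c,320,60,140,180,4,"pics/s2.png")
```

```text
2.9583 [ 558.4 -185.1  140. ] [-0.072  0.617  0.425  1.798 -0.34   0.799  1.108]
False 4.1333 [ 558.3 -186.2   48.1] [-0.5 -0.   0.7]
```

View pics/s2.png

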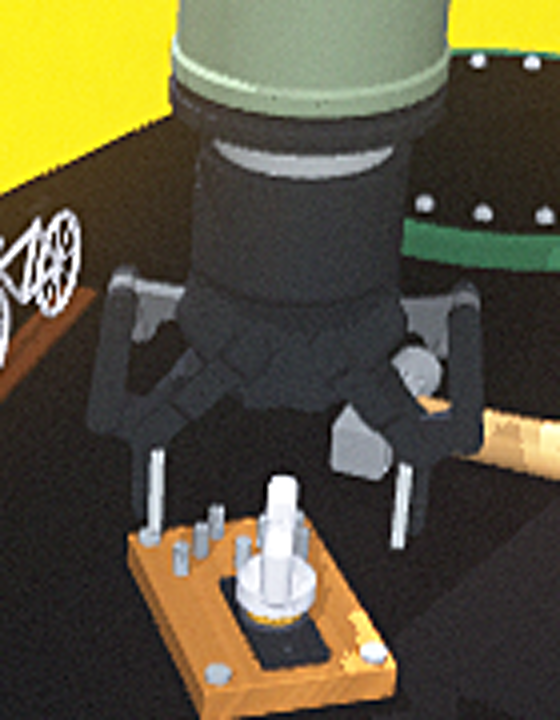

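The side crop shows the open fingers on either side of the bar, with pads near (155,490) and (400,500) and the nut at (278,560). The jaws are square across the wing, so I'll clamp.

Run:
```python
from h import *; from workcell import *
clamp(); wait(0.2); s=read_state(); print(s["time"],np.round(s["eef_pos"],1),np.round(s["ft_force"],1),np.round(s["torque"],2),s["finger_gap"],np.degrees(np.arctan2(s["tool_rot"][1][0],s["tool_rot"][0][0])),np.round(s["qpos"],3))
c=camera("side"); crop(c,320,60,140,180,4,"pics/s3.png")
```

```text
5.05 [ 557.2 -186.5   47.6] [-5.4 -2.4  6.5] [-0.25  1.13  0.05] 10.492192588855985 33.36658857451179 [-0.016  0.749  0.348  1.839 -0.408  0.625  1.163]
```

View pics/s3.png

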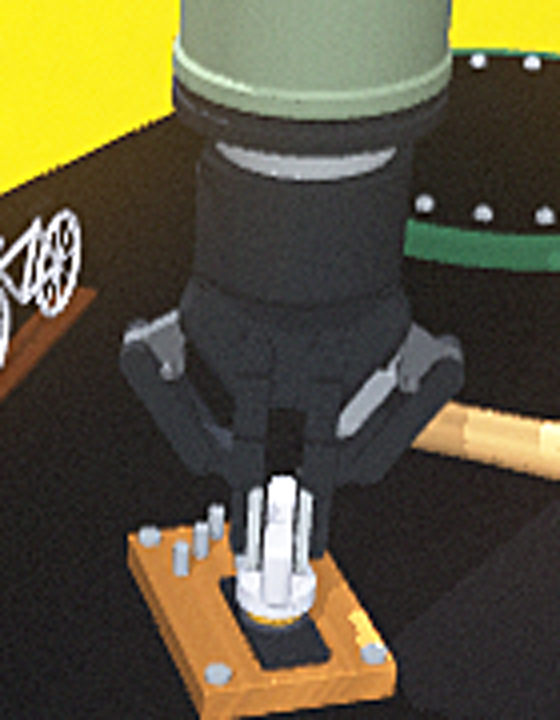

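Gripped: gap is 10.5 mm and side force is small. I'll shift slightly to relax that force, then turn back in steps.

```bash
cat >> h.py <<'E'
from workcell import *
def show(l=""):
    s=read_state(); print(l,round(s["time"],2),np.round(s["eef_pos"],1),"F",np.round(s["ft_force"],1),"T",np.round(s["torque"],2),"gap",round(s["finger_gap"],1),"yaw",round(float(np.degrees(np.arctan2(s["tool_rot"][1][0],s["tool_rot"][0][0]))),1)); return s
E
python3 - <<'E'
from h import *
movel([557.2,-186.5,48],max_speed=50); s=show("shift")
q=np.array(s["qpos"])
for d in (0.2,0.4,0.6):
    p=q.copy(); p[6]+=d; goto_joints(list(p)); show(d)
c=camera("side"); crop(c,320,60,140,180,4,"pics/s4.png")
E
```

```text
shift 5.35 [ 557.1 -186.5   48. ] F [-1.4 -0.6 -1.3] T [ 0.01 -0.02 -0.02] gap 10.5 yaw 33.4
0.2 5.67 [ 556.9 -186.7   47.9] F [-2.8 -1.1 -0.4] T [-0.2   0.38 -0.02] gap 10.5 yaw 44.6
0.4 5.98 [ 556.7 -186.8   47.8] F [-4.4 -3.3 -1.1] T [-0.62  0.84  0.02] gap 11.1 yaw 55.9
0.6 6.3 [ 556.6 -187.1   47.8] F [-4.7 -5.1 -0.9] T [-0.84  1.01  0.05] gap 11.1 yaw 67.4
```

View pics/s4.png

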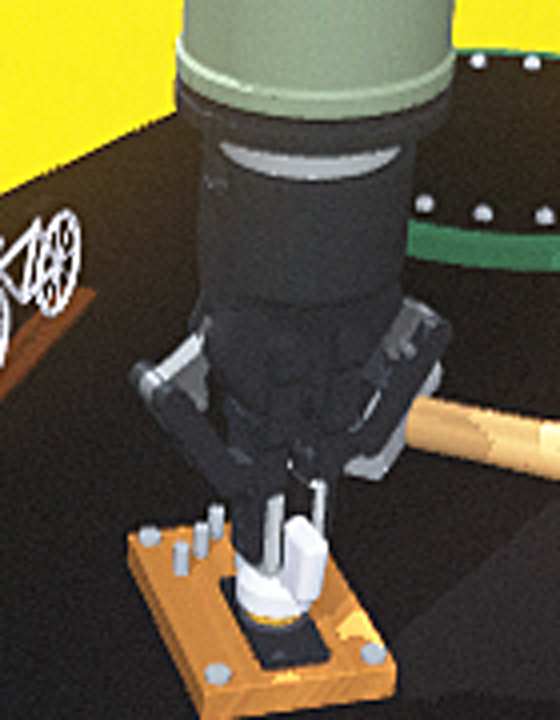

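The picture shows the bar turned back to about joint -0.25 and still high, with the collar visible at (275,620). Next I'll press down 6 mm with a guard.

Run:
```python
from h import *
p=read_state()["eef_pos"]
print(movel([556.9,-186.6,p[2]-7.5],max_speed=15,guard=20)); show("down")
c=camera("side"); crop(c,320,60,140,180,4,"pics/s5.png")
```

```text
True
down 6.81 [ 556.5 -187.2   41.8] F [-4.   0.5 12.5] T [0.29 0.59 0.02] gap 10.6 yaw 67.3
```

View pics/s5.png

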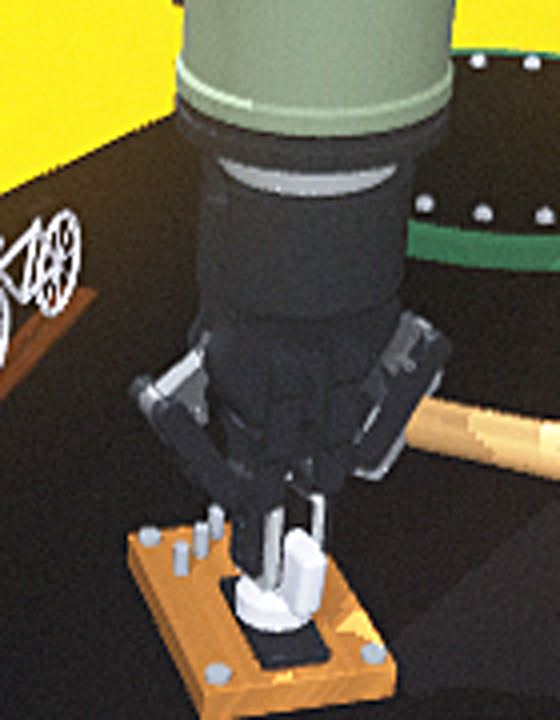

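The collar is now hidden and the bar is lower, with its top at (305,540), so the nut has dropped in. Next I'll turn it forward, using small steps near the stop.

Run:
```python
from h import *
q=np.array(read_state()["qpos"]); T0=None
for d in (0.35,0.7,0.9,0.98,1.03,1.06,1.09,1.12):
    p=q.copy(); p[6]-=d; goto_joints(list(p)); s=show(d)
    if T0 is None: T0=s["torque"][2]
    if d>0.8 and abs(s["torque"][2]-T0)>0.5: print("stop felt"); break
c=camera("side"); crop(c,320,60,140,180,4,"pics/s6.png")
```

```text
0.35 7.31 [ 556.8 -186.8   41.9] F [-0.1  1.7  1.1] T [ 0.52 -0.02 -0.02] gap 10.5 yaw 47.3
0.7 7.75 [ 557.2 -186.6   41.9] F [ 3.2  4.5 -0.5] T [ 1.12 -0.94  0.02] gap 10.6 yaw 27.6
0.9 8.07 [ 557.5 -186.5   41.9] F [ 5.3  4.7 -0.7] T [ 1.2  -1.25 -0.01] gap 10.8 yaw 16.1
0.98 8.32 [ 557.6 -186.5   41.9] F [ 5.1  3.8 -1. ] T [ 1.18 -1.41 -0.04] gap 10.7 yaw 11.5
1.03 8.57 [ 557.6 -186.5   42. ] F [ 5.1  5.1 -0.6] T [ 1.14 -1.44  0.  ] gap 10.9 yaw 8.7
1.06 8.82 [ 557.7 -186.4   42. ] F [ 5.7  5.5 -0.3] T [ 1.19 -1.44 -0.03] gap 10.5 yaw 7.0
1.09 9.07 [ 557.7 -186.5   42. ] F [ 5.8  5.3 -0.6] T [ 1.16 -1.54 -0.04] gap 10.8 yaw 5.2
1.12 9.32 [ 557.8 -186.5   42. ] F [ 6.1  4.6 -0.8] T [ 1.05 -1.55  0.42] gap 10.8 yaw 3.6
```

View pics/s6.png

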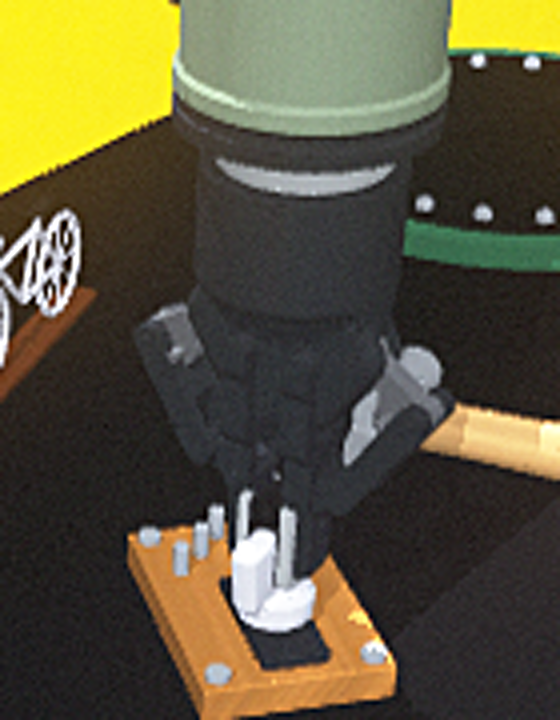

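The nut reached its stop: the vertical torque rose to 0.42 Nm near yaw 4°, where I predicted 4.6°. I'll relieve the side force, release and rise.

Run:
```python
from h import *
s=read_state(); q=np.array(s["qpos"]); q[6]+=0.01; goto_joints(list(q)); s=show("backoff")
movel([557.1,-187.0,s["eef_pos"][2]],max_speed=30); show("relieved")
open_gripper(); s=show("open")
p=s["eef_pos"]; movel([p[0],p[1],180],max_speed=150); show("up")
movep([480,-20,260],R(4)); show("away")
for n in("top","side"):
    c=camera(n); cv2.imwrite(f"pics/{n}7.png",c["image"]); np.savez(f"{n}7.npz",**c)
t=np.load("top7.npz"); s=np.load("side7.npz")
crop(t,380,180,100,100,6,"pics/tc7.png"); crop(s,340,165,90,80,7,"pics/sc7.png")
for c,b in((t,(405,215,45,45)),(s,(340,165,90,80))):
    P=cloud(c)[b[1]:b[1]+b[3],b[0]:b[0]+b[2]].reshape(-1,3)
    Q=P[(P[:,2]>52)&(P[:,2]<80)]; print(len(Q),np.percentile(Q[:,2],[50,90]),cv2.minAreaRect(Q[:,:2].astype(np.float32)))
```

```text
backoff 9.62 [ 557.9 -186.4   42. ] F [ 2.   2.6 -1. ] T [ 0.58 -0.48  0.21] gap 10.9 yaw 4.3
relieved 9.87 [ 557.7 -186.5   42.1] F [ 4.9  3.6 -0.2] T [ 1.06 -1.15  0.25] gap 11.0 yaw 4.3
open 10.57 [ 557.1 -187.    42. ] F [0.8 0.8 0.2] T [ 0.03  0.05 -0.  ] gap 85.4 yaw 4.1
up 11.64 [ 556.7 -186.8  179.2] F [-0.1 -0.6 -0.5] T [0.01 0.02 0.04] gap 85.5 yaw 4.1
away 12.46 [480.3 -20.5 259.7] F [ 0.5 -0.8 -0.4] T [-0.05  0.03 -0.  ] gap 85.2 yaw 4.0Traceback (most recent call last):
  File "<stdin>", line 13, in <module>
    return _quantile_unchecked(
        a, q, axis, out, overwrite_input, method, keepdims, weights)
    return _ureduce(a,
                    func=_quantile_ureduce_func,
    ...<5 lines>...
                    overwrite_input=overwrite_input,
                    method=method)
    r = func(a, **kwargs)
    result = _quantile(arr,
                       quantiles=q,
    ...<2 lines>...
                       out=out,
                       weights=wgt)
    slices_having_nans = np.isnan(arr[-1, ...])
                                  ~~~^^^^^^^^^
IndexError: index -1 is out of bounds for axis 0 with size 0
```

View pics/tc7.png

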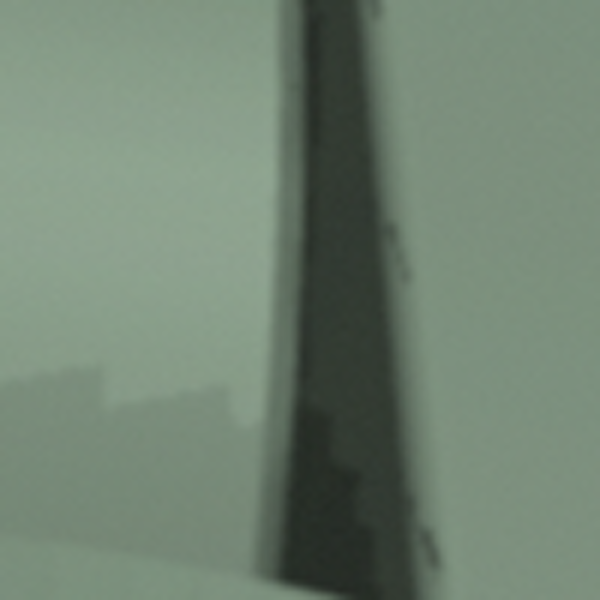

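View pics/sc7.png

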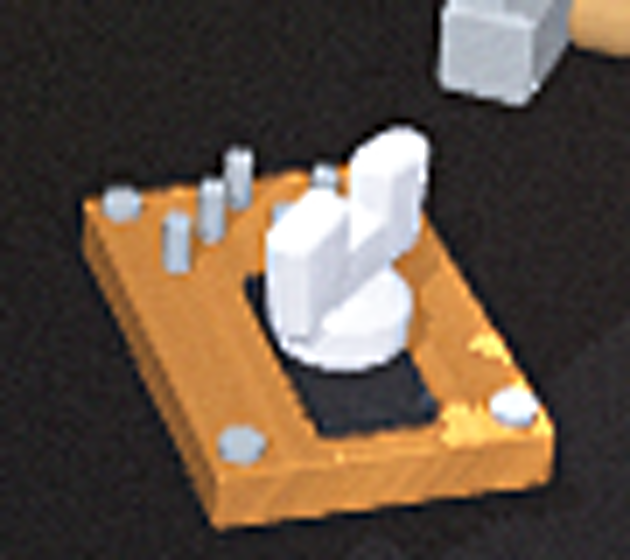

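The arm blocks the top view. The side view shows the nut low with the collar hidden, and the wings (300,250)–(395,180) turned forward. I'll check the angle and height from the side depth data.

Run:
```python
from h import *
for f in("side0.npz","side7.npz"):
    c=np.load(f); P=cloud(c)[165:245,340:430].reshape(-1,3); Q=P[(P[:,2]>47)&(P[:,2]<80)]; print(f,len(Q),np.percentile(Q[:,2],[50,95,99]),cv2.minAreaRect(Q[:,:2].astype(np.float32)))
crop(np.load("side7.npz"),130,300,120,120,5,"pics/k7.png"); crop(np.load("side0.npz"),130,300,120,120,5,"pics/k0.png")
a,b=[np.load(f)["image"][300:420,130:250].astype(int) for f in("side0.npz","side7.npz")]; print(abs(a-b).mean())
```

```text
side0.npz 216 [66.06367183 69.89300554 70.53488538] ((556.9722900390625, -184.2273406982422), (11.888716697692871, 56.415775299072266), 33.5947151184082)
side7.npz 283 [58.21290802 64.01313849 64.71047579] ((557.2665405273438, -184.3317413330078), (12.550890922546387, 57.89537811279297), 5.5369038581848145)
3.802962962962963
```

Run:
```python
from h import *
finish_job(); show()
```

```text
the job is handed in; nothing more can be done
the job is handed in; nothing more can be done
```

The wing nut on the right-hand jig is down in its thread and turned forward to its stop. The gripper has let go and is clear, and the job was handed in at about 12.5 s of the 32 s allowed.

I gripped the nut across its wings and turned it back to about -0.25 rad. Pressing it down about 6 mm dropped it in, and I then turned it forward until the torque rose at the expected stop angle.

**Last checks:**
- **Height:** in the side camera's depth data the top of the wings is 5.8–5.9 mm lower than at the start, and the brass collar is hidden. That puts the grip centre at about 51 mm.
- **Angle:** the wings have turned to about 0.84 rad, against a stop at 0.85.
- **Star knob:** I never went near it. I compared side-camera images from before and after only coarsely, as a small average pixel difference, so I did not measure its angle.

The last top-camera picture was no use because the arm blocked it, and my first check script crashed on it. The final height and angle therefore come from the side camera alone, which agrees with the torque I felt at the stop.

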